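Pack up the setting-up stand level with its rest

ROBOT

A 7-joint arm with a two-finger parallel gripper is mounted at the origin on the work surface. World frame = base frame: x ahead of the robot, y to its left, z up, the work surface at z = 0. Lengths are in mm, angles in rad, forces in N, time in s.
With the tool pointing down it reaches from about 425 to 825 mm from the base axis. Payload 3.6 kg.
Tool frame: the origin (TCP) lies at the very end of the fingers, on their centre line; the grasp point (between the pads) lies 19 mm behind it (grasp_offset is the distance from the TCP to the grasp point, in mm); z points along the fingers, y is the line along which they close (so a half turn about z gives the same grasp; the last joint's range is limited). The gripper opens to 85 mm and grips with 20 to 120 N. Pads are 22 mm wide; open, the fingers measure 114 mm over their backs; the gripper's body (76 mm by 85 mm) begins 54 mm behind the grasp point. The pads swing forward as they close: fully open they stand 13 mm farther back than shut.
Start: joints at [-1.31, 0.615, -0.013, 1.423, 0.008, 1.103, -0.04], TCP at [183.842, 623.43, 231.297] pointing down, gripper open.
Joint ranges: [-3.12, 3.12], [-0.3, 2.06], [-1.34, 1.32], [0.26, 2.42], [-1.36, 4.5], [0.01, 1.98], [-2.84, 2.84]. Speed limits (rad/s): [2.79, 2.79, 3.14, 3.14, 3.14, 3.14, 3.14].

INTERFACE

Orientations are given as a unit quaternion [x, y, z, w].
In Python, from cell import read_state, capture, camera_params, job_done, grasp_offset gives the robot as it stands.
- The arm moves only by the shell command python3 -m pendant 'ROWS' [FORCE]. ROWS is JSON, a list of rows, each a list of 7 numbers: the shift along the tool's x, y, z in cm, then the turn, a rotation vector about the tool's x, y, z in degrees, then the opening, from 0 (shut) to 1 (fully open). In form: [[tx, ty, tz, rx, ry, rz, jaw], ...]. A call has exactly 8 rows; each row is the pose to reach, as a shift and turn from the pose commanded when the call began, along the tool's axes at that moment; what a row does not reach only later rows make up. A row lasts 1/8 s, in which the tool goes at most 62.5 mm and 10.7 degrees, less where a joint would pass 70% of its speed; a pose out of reach is approached as far as the arm can. A call with a gripper value outside its range is refused whole. The fingers move at their own pace and stop on an object; FORCE is the grip in N (left out, the last holds). Time passes only in rows, so rows that repeat a pose let the fingers close, or fill a call up. It gives the time, the measured TCP pose, the force, the opening and the grip force at its end, in the units of the state.
- read_state(): the state, without advancing time (a new reading comes with each control period).
- capture(name): name is "side" or "top" or "wrist"; returns the picture (400x640x3 uint8, red, green, blue); there is no depth.
- camera_params(name): a dict with "camera_matrix" (3x3 intrinsics, pixels), "world_from_camera" (4x4, takes a point from camera to world coordinates); the wrist camera has in their place "hand_eye" (4x4, takes a point from camera to tool coordinates, whose origin is the TCP and whose axes are the flange's). Camera axes: x right, y down, z forward; pixel columns grow to the right and rows downward; lengths in mm; the calibration is good to about 2 mm. A picture is of the moment at which its call begins: read the wrist's pose just before it. camera_params takes no time and is no camera call.
- job_done(): hands the job in; it is judged then, once.
The state is a dict: "clock": time; "joint_positions": joint angles; "dq": joint speeds; "tau": joint torques, N m; "ee_pos": TCP position; "ee_rot": TCP orientation; "wrist_force": force on the tool from outside, world axes, zero at the start; "ft_torque": the same for the moment, N m; "gripper_width": finger opening in mm; "grip_force": force on a finger pad.
Only numpy, scipy, OpenCV 4.12 (cv2) and the standard library are available. Lean on these libraries where they do the work, as an engineer would, in place of code of your own. Each camera call takes 0.05 s, during which the arm holds its last target. There are 200 camera calls.

TASK

A long tube rack is to lie level across the small stand: one end on the rest (the rubber-faced head on the screw column), the other on packers stacked on the stand's low steel bed. Stack two of the three plywood packers on the bed, square and centred on it, choosing the two that bring the top of the stack as nearly level with the top of the rest as these packers allow. Leave the third packer where it lies, and do not push the rest down or shift it.

Things in the scene. Friction and masses are not known exactly. Their poses are not given: they have to be found in the camera images.
- rest_top (a point): Centre of the top of the rest: flat rubber-faced head 60 (x) x 40 (y) mm on a screw column, 67 to 97 mm above the bench (z = 0) (varies). z up; y points along the stand to the packing bed, whose centre is 100 mm off along +y: a flat steel pad 60 (x) x 100 (y) mm, top 10 mm above the bench. Gap to fill: this height less 10 mm. Packers lie with their 90 mm side along y. The foot is fixed to the bench.
- packer_24: Loose plain plywood packer glued up from 2 sheets of 12 mm: a block 50 mm (its x) by 90 mm (its y) by 24 mm thick (its z, up). Lies flat on the bench. Origin: centre of its underside. About 70 g.
- packer_36: Loose plain plywood packer glued up from 3 sheets of 12 mm: a block 50 mm (its x) by 90 mm (its y) by 36 mm thick (its z, up). Lies flat on the bench. Origin: centre of its underside. About 105 g.
- packer_48: Loose plain plywood packer glued up from 4 sheets of 12 mm: a block 50 mm (its x) by 90 mm (its y) by 48 mm thick (its z, up). Lies flat on the bench. Origin: centre of its underside. About 140 g.

How it is judged (in metres and radians):
At the end, for the whole second after the job is handed in: Two packers lie flat and still on the bed, one on the other, each centred within 20 mm along and across the stand and within about 15 degrees of its length; the stack's top is within 8 mm of the rest's height (the nearest pair is within 6); the third packer is within 30 mm of where it lay (((height (world z) of rest_top between 0.086 and 0.102 m and x of packer_36 in the frame of rest_top between -0.02 and 0.02 m and y of packer_36 in the frame of rest_top between 0.08 and 0.12 m and angle between the y axis of each of packer_36, packer_48 and the y axis of rest_top, either way round below 0.26 rad and angle between each of packer_36, packer_48's own z axis and vertical below 0.1 rad and linear speed of each of packer_36, packer_48 below 0.02 m/s and x of packer_48 in the frame of rest_top between -0.02 and 0.02 m and y of packer_48 in the frame of rest_top between 0.08 and 0.12 m and ((height (world z) of packer_36 below 0.015 m and height (world z) of packer_48 between 0.042 and 0.05 m) or (height (world z) of packer_48 below 0.015 m and height (world z) of packer_36 between 0.054 and 0.062 m)) and distance of packer_24 from where it was at the start of the episode below 0.03 m) or (height (world z) of rest_top between 0.074 and 0.09 m and x of packer_24 in the frame of rest_top between -0.02 and 0.02 m and y of packer_24 in the frame of rest_top between 0.08 and 0.12 m and angle between the y axis of each of packer_24, packer_48 and the y axis of rest_top, either way round below 0.26 rad and angle between each of packer_24, packer_48's own z axis and vertical below 0.1 rad and linear speed of each of packer_24, packer_48 below 0.02 m/s and x of packer_48 in the frame of rest_top between -0.02 and 0.02 m and y of packer_48 in the frame of rest_top between 0.08 and 0.12 m and ((height (world z) of packer_24 below 0.015 m and height (world z) of packer_48 between 0.03 and 0.038 m) or (height (world z) of packer_48 below 0.015 m and height (world z) of packer_24 between 0.054 and 0.062 m)) and distance of packer_36 from where it was at the start of the episode below 0.03 m) or (height (world z) of rest_top between 0.062 and 0.078 m and x of packer_24 in the frame of rest_top between -0.02 and 0.02 m and y of packer_24 in the frame of rest_top between 0.08 and 0.12 m and angle between the y axis of each of packer_24, packer_36 and the y axis of rest_top, either way round below 0.26 rad and angle between each of packer_24, packer_36's own z axis and vertical below 0.1 rad and linear speed of each of packer_24, packer_36 below 0.02 m/s and x of packer_36 in the frame of rest_top between -0.02 and 0.02 m and y of packer_36 in the frame of rest_top between 0.08 and 0.12 m and ((height (world z) of packer_24 below 0.015 m and height (world z) of packer_36 between 0.03 and 0.038 m) or (height (world z) of packer_36 below 0.015 m and height (world z) of packer_24 between 0.042 and 0.05 m)) and distance of packer_48 from where it was at the start of the episode below 0.03 m))); the robot touches nothing.
It fails at once if the rest is pushed down or shifted by more than 8 mm (distance of rest_top from where it was at the start of the episode above 0.008 m).
It also fails if it takes over 59 s, if anything falls off the work surface, if the arm or the gripper's body presses on something with over 40 N, if the wrist force passes 120 N, or if a joint passes its speed limit or range.

## Working session

There is one attempt and no reset: what is moved stays moved. The work goes in short steps, Python scripts to look and compute and a shell command to move; the robot and the scene stay as the last step left them, time stands still between calls to the robot, and variables do not carry over. Pictures are saved under pics/ and viewed, at most 10 in all, crops included, and the job is handed in when it is done.

```bash
mkdir -p pics; ls; python3 - <<'E'
from cell import *
import cv2,numpy as np
a=[capture(n) for n in("side","top")]
for n,i in zip(("side","top"),a):cv2.imwrite(f"pics/{n}0.png",i[...,::-1])
np.set_printoptions(suppress=True,precision=3)
for n in("side","top","wrist"):print(n,camera_params(n))
s=read_state();print(s['ee_rot'],s['ee_pos'],s['clock'],grasp_offset)
E
```

```text
pics
side {'camera_matrix': array([[436.648,   0.   , 325.704],
       [  0.   , 436.648, 207.775],
       [  0.   ,   0.   ,   1.   ]]), 'world_from_camera': array([[   0.992,   -0.079,    0.096,  450.184],
       [  -0.123,   -0.719,    0.684, -704.903],
       [   0.015,   -0.691,   -0.723,  812.284],
       [   0.   ,    0.   ,    0.   ,    1.   ]])}
top {'camera_matrix': array([[414.95 ,   0.   , 315.527],
       [  0.   , 414.95 , 202.436],
       [  0.   ,   0.   ,   1.   ]]), 'world_from_camera': array([[   0.018,   -0.997,    0.076,  479.267],
       [  -1.   ,   -0.018,    0.007,    2.717],
       [  -0.006,   -0.076,   -0.997, 1070.696],
       [   0.   ,    0.   ,    0.   ,    1.   ]])}
wrist {'camera_matrix': array([[299.718,   0.   , 320.423],
       [  0.   , 299.718, 200.504],
       [  0.   ,   0.   ,   1.   ]]), 'hand_eye': array([[   0.002,   -0.963,   -0.268,   69.241],
       [   1.   ,    0.001,    0.001,    0.056],
       [  -0.   ,   -0.268,    0.963, -142.472],
       [   0.   ,    0.   ,    0.   ,    1.   ]])}
[ 0.143  0.99  -0.001 -0.   ] [183.645 622.801 230.261] 0.1 18.700000000000003
```

View pics/side0.png

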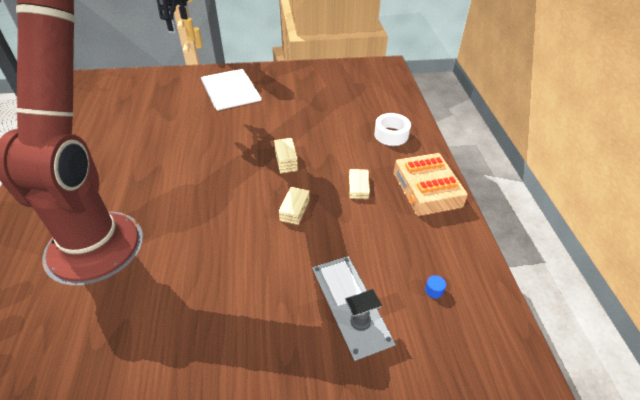

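View pics/top0.png

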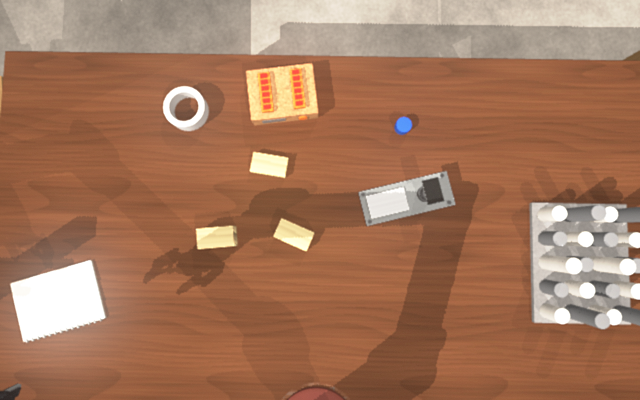

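Side: rest head near (364,302), pad (343,282), packers near (286,155), (294,206), (359,184). Top: packers near (216,237), (294,235), (269,164); pad (387,203), head (433,190).

```bash
cat > h.py <<'E'
import numpy as np,cv2
from cell import *
from scipy.spatial.transform import Rotation as R
np.set_printoptions(suppress=True,precision=1)
def cam(n,st=None):
    p=camera_params(n)
    if n!="wrist":return p["camera_matrix"],p["world_from_camera"]
    T=np.eye(4);T[:3,:3]=R.from_quat(st["ee_rot"]).as_matrix();T[:3,3]=st["ee_pos"]
    return p["camera_matrix"],T@p["hand_eye"]
def ray(c,uv):
    K,T=c;d=T[:3,:3]@np.linalg.solve(K,[uv[0],uv[1],1.]);return T[:3,3],d/np.linalg.norm(d)
def plane(c,uv,z):
    o,d=ray(c,uv);return o+d*(z-o[2])/d[2]
def tri(c1,u1,c2,u2):
    (a,d),(b,e)=ray(c1,u1),ray(c2,u2)
    t=np.linalg.lstsq(np.c_[d,-e],b-a,rcond=None)[0];p,q=a+d*t[0],b+e*t[1]
    return (p+q)/2,np.linalg.norm(p-q)
E
python3 - <<'E'
from h import *
s=cv2.imread("pics/side0.png");t=cv2.imread("pics/top0.png")
a=cv2.resize(s[130:230,270:380],None,fx=5,fy=5,interpolation=cv2.INTER_CUBIC)[:,:550]
b=cv2.resize(s[255:360,305:400],None,fx=2.6,fy=2.6,interpolation=cv2.INTER_CUBIC)
c=cv2.resize(t[160:230,355:460],None,fx=2.3,fy=2.3,interpolation=cv2.INTER_CUBIC)
o=np.zeros((500,800,3),np.uint8);o[:,:550]=a;o[:b.shape[0],550:550+b.shape[1]]=b[:,:250];o[300:300+c.shape[0],550:550+c.shape[1]]=c[:,:250]
cv2.imwrite("pics/crops.png",o)
ct,cs=cam("top"),cam("side")
hs=cv2.cvtColor(t,cv2.COLOR_BGR2HSV)
m=((hs[...,0]>15)&(hs[...,0]<35)&(hs[...,2]>150)&(hs[...,1]>30)).astype(np.uint8)
for k in cv2.findContours(m[140:260,180:330],0,2)[0]:
    if cv2.contourArea(k)>200:
        k=k+[180,140];r=cv2.minAreaRect(k);B=cv2.boxPoints(r)
        print("pk",r)
        for z in(24,36,48):
            W=np.array([plane(ct,p,z) for p in B]);print(z,W.mean(0),np.linalg.norm(W[1]-W[0]),np.linalg.norm(W[2]-W[1]))
g=cv2.cvtColor(t,6)
for n,img,bx in(("top",t,(160,230,355,460)),("side",s,(255,360,305,400))):
    h=cv2.cvtColor(img,cv2.COLOR_BGR2HSV)[bx[0]:bx[1],bx[2]:bx[3]]
    for nm,m in(("dark",h[...,2]<60),("pad",(h[...,2]>195)&(h[...,1]<40)),("plate",(h[...,1]<50)&(h[...,2]>80))):
        for k in cv2.findContours(m.astype(np.uint8),0,2)[0]:
            if cv2.contourArea(k)>100:print(n,nm,cv2.contourArea(k),cv2.boxPoints(cv2.minAreaRect(k+[bx[2],bx[0]])).tolist())
E
```

```text
pk ((216.27587890625, 236.8103485107422), (21.591825485229492, 40.27705764770508), 85.2363510131836)
24 [467.7 258.8  24. ] 101.59828871876054 54.265534625144205
36 [467.8 255.9  36. ] 100.4335002608235 53.64339945739429
48 [468. 253.  48.] 99.26871180288649 53.02126428964437
pk ((293.389404296875, 234.25135803222656), (37.088565826416016, 21.16208267211914), 23.749494552612305)
24 [477.7  64.8  24. ] 53.122092859997316 93.5943572483851
36 [477.7  64.1  36. ] 52.51306684779685 92.52133103479673
48 [477.7  63.4  48. ] 51.904040835596334 91.44830482120837
pk ((268.70269775390625, 164.28378295898438), (36.660972595214844, 21.04306983947754), 9.462322235107422)
24 [654.3 131.7  24. ] 54.1350717179082 93.88036939014047
36 [652.3 130.3  36. ] 53.51443226126186 92.80406414847246
48 [650.3 128.8  48. ] 52.89379280461541 91.72775890680447
top pad 1194.0 [[364.2090759277344, 190.56076049804688], [438.8988952636719, 172.57989501953125], [445.6285705566406, 200.53387451171875], [370.9387512207031, 218.51473999023438]]
top plate 3057.5 [[357.888671875, 191.35269165039062], [446.619140625, 170.13455200195312], [454.801513671875, 204.351806640625], [366.071044921875, 225.5699462890625]]
side dark 265.0 [[346.0000305175781, 299.0], [370.8000183105469, 286.5999755859375], [378.3999938964844, 301.79998779296875], [353.6000061035156, 314.20001220703125]]
side pad 188.5 [[367.4816589355469, 312.89447021484375], [375.8302917480469, 308.3990478515625], [390.5367126464844, 335.71099853515625], [382.1880798339844, 340.2064208984375]]
side pad 1056.5 [[319.8983154296875, 268.51641845703125], [349.003173828125, 254.87347412109375], [366.77740478515625, 292.79180908203125], [337.67254638671875, 306.43475341796875]]
side plate 3666.5 [[310.92193603515625, 267.4975280761719], [351.1268310546875, 248.94143676757812], [395.234130859375, 344.5072937011719], [355.02923583984375, 363.0633850097656]]
```

View pics/crops.png

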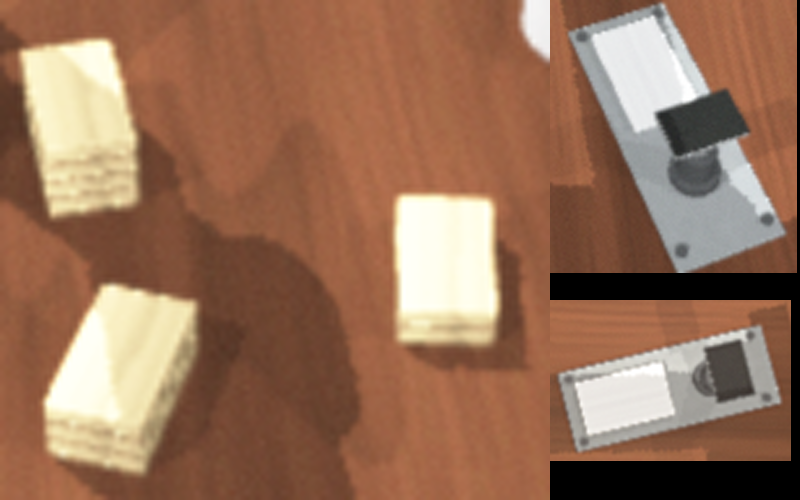

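The crop shows layers: top-left block has 4 (packer_48), lower-left 3 (packer_36), right 2 (packer_24). Head's +x corners: side (373.1,290.0), (381.5,305.4); top (422.4,180.4), (439.8,177.8). Pad corners in the top view: (366.7,195.7), (405,187), (409.3,209.1), (369.3,219.1).

```bash
python3 - <<'E'
from h import *
ct,cs=cam("top"),cam("side")
A=tri(ct,(422.4,180.4),cs,(373.1,290));B=tri(ct,(439.8,177.8),cs,(381.5,305.4));print(A,B)
for z in(67,82,97):
  W=np.array([plane(ct,p,z) for p in((422.4,180.4),(439.8,177.8),(443.7,201.7),(426.3,204.3))]);print(z,W.mean(0),np.linalg.norm(np.diff(W,axis=0),axis=1))
W=np.array([plane(ct,p,10) for p in((366.7,195.7),(405,187),(409.3,209.1),(369.3,219.1))]);print(W,W.mean(0),np.linalg.norm(np.diff(W,axis=0),axis=1))
# 3-plate corners of stand: angle
d=W[0]+W[3]-W[1]-W[2];print("stand y dir deg",np.degrees(np.arctan2(d[1],d[0])))
# packers side: height check of the bottom centroid
for p in((216.3,236.8,48),(293.4,234.3,36),(268.7,164.3,24)):print(plane(ct,p[:2],p[2]))
E
```

```text
(array([ 612.3, -245.2,   81. ]), np.float64(0.6294750165989982)) (array([ 619.1, -284.9,   87.9]), np.float64(2.122362374006308))
67 [ 588.4 -274.4   67. ] [42.9 58.9 42.7]
82 [ 586.8 -270.3   82. ] [42.2 58.  42. ]
97 [ 585.1 -266.1   97. ] [41.6 57.1 41.4]
[[ 579.6 -120.2   10. ]
 [ 603.7 -218.3   10. ]
 [ 547.1 -229.4   10. ]
 [ 519.7 -127.4   10. ]] [ 562.5 -173.8   10. ] [101.   57.7 105.6]
stand y dir deg 104.45524013246401
[467.9 252.9  48. ]
[477.5  64.1  36. ]
[654.2 131.7  24. ]
```

```bash
cat >> h.py <<'E'
def goal(x,y,z,yaw):
    "shift (cm) and turn (deg) to TCP x,y,z with tool x at world yaw (deg, mod 180), pointing down"
    s=read_state();M=R.from_quat(s["ee_rot"]).as_matrix();c=np.radians(yaw)
    if np.cos(c)*M[0,0]+np.sin(c)*M[1,0]<0:c+=np.pi
    G=np.array([[np.cos(c),np.sin(c),0],[np.sin(c),-np.cos(c),0],[0,0,-1]])
    print("t=%.1f"%s["clock"],"shift",np.round(M.T@(np.array([x,y,z])-s["ee_pos"])/10,2),"turn",np.round(R.from_matrix(M.T@G).as_rotvec(degrees=True),1))
E
python3 -c "
from h import *
goal(468,253,160,95)"
```

```text
t=0.1 shift [-37.7 -27.4   7.1] turn [-0.1  0.1 68.6]
```

```bash
python3 -m pendant '[[-5,-3.5,1,0,0,9,1],[-11,-8,2,0,0,18,1],[-17,-12,3,0,0,28,1],[-23,-16.5,4,0,0,38,1],[-29,-21,5,0,0,48,1],[-34,-24.5,6,0,0,58,1],[-37.7,-27.4,7.1,0,0,68.6,1],[-37.7,-27.4,7.1,0,0,68.6,1]]' 60; python3 - <<'E'
from h import *
s=read_state();i=capture("wrist")[...,::-1].copy();cv2.imwrite("pics/w48.png",i);print(s["ee_pos"],s["ee_rot"],s["joint_positions"])
c=cam("wrist",s);h=cv2.cvtColor(i,cv2.COLOR_BGR2HSV)
m=((h[...,0]>15)&(h[...,0]<38)&(h[...,2]>140)&(h[...,1]>25)).astype(np.uint8)
for k in cv2.findContours(m,0,2)[0]:
    if cv2.contourArea(k)>1500:
        B=cv2.boxPoints(cv2.minAreaRect(k));print(B.tolist());W=np.array([plane(c,p,48) for p in B]);print(W.mean(0),np.diff(W,axis=0))
E
```

```text
clock: 1.1
ee_pos: [469.5, 250.1, 159.6]
ee_rot: [0.678, 0.735, -0.001, 0.001]
wrist_force: [0.2, 0.5, -0.1]
gripper_width: 85.4
grip_force: 0.0
[469.5 250.1 159.6] [ 0.7  0.7 -0.   0. ] [-0.7  0.5  0.3  1.9 -0.2  0.8 -0.2]
[[598.0, 269.0], [639.0, 269.0], [639.0, 376.0], [598.0, 376.0]]
[775.2 143.1  48. ] [[  38.4    3.2   -0. ]
 [  46.1 -121.6    0. ]
 [ -43.    -3.6    0. ]]
[[454.3999938964844, 283.20001220703125], [470.9999694824219, 249.99998474121094], [524.199951171875, 276.5999755859375], [507.6000061035156, 309.79998779296875]]
[635.3 182.2  48. ] [[  8.3  35.3   0. ]
 [ 56.2 -22.9  -0. ]
 [ -6.5 -37.1   0. ]]
[[288.0, 134.0], [348.0, 134.0], [348.0, 238.0], [288.0, 238.0]]
[465.5 258.2  48. ] [[ 49.5   4.1   0. ]
 [  9.9 -92.2   0. ]
 [-54.5  -4.5   0. ]]
```

View pics/w48.png

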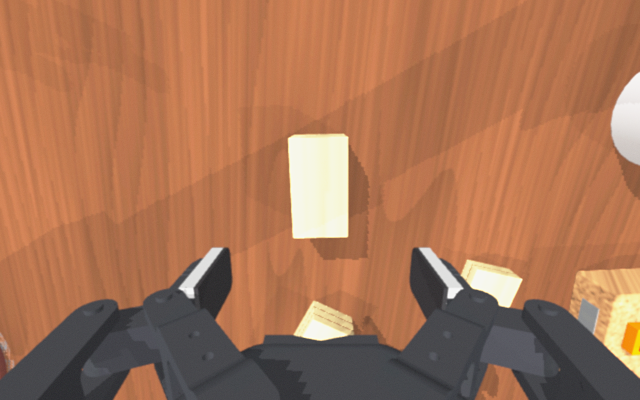

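Packer's top face spans columns 291–349, rows 137–238, centred at (320,187.5), about 1° off the tool axis: centre ≈ (467,257).

```bash
python3 -c "
from h import *
goal(467.3,256.8,13,95.7)"
```

```text
t=1.1 shift [ 1.2 -0.4 14.6] turn [ 0.1  0.4 -1.4]
```

```bash
python3 -m pendant '[[1.2,-0.2,3,0,0,-1,1],[1.2,-0.2,6,0,0,-1,1],[1.2,-0.2,9,0,0,-1,1],[1.2,-0.2,12,0,0,-1,1],[1.2,-0.2,14,0,0,-1,1],[1.2,-0.2,14.6,0,0,-1,1],[1.2,-0.2,14.6,0,0,-1,1],[1.2,-0.2,14.6,0,0,-1,0.4]]' 50 && python3 -m pendant '[[0,0,0,0,0,0,0.2],[0,0,0,0,0,0,0.2],[0,0,0,0,0,0,0.2],[0,0,0,0,0,0,0.2],[0,0,-1,0,0,0,0.2],[0,0,-3,0,0,0,0.2],[0,0,-6,0,0,0,0.2],[0,0,-9,0,0,0,0.2]]' 50;  python3 -c "
from h import *
goal(562.5,-173.8,170,104.5)"
```

```text
clock: 2.15
ee_pos: [465.4, 266.2, 15.2]
ee_rot: [0.669, 0.743, 0.001, 0.0]
wrist_force: [-0.5, -0.7, 0.6]
gripper_width: 69.9
grip_force: 0.0
clock: 3.15
ee_pos: [464.2, 265.5, 105.1]
ee_rot: [0.669, 0.743, -0.001, -0.0]
wrist_force: [0.3, 0.7, -1.5]
gripper_width: 49.5
grip_force: 52.6
t=3.1 shift [-44.7   5.2  -6.5] turn [-0.1  0.  -8.5]
```

```bash
python3 -c "
from h import *
goal(534,-303,230,104.5)"
```

```text
t=3.1 shift [-57.3   1.  -12.5] turn [-0.1  0.  -8.5]
```

```bash
python3 -m pendant '[[-3,0,-4,0,0,0,0.2],[-8,0,-8,0,0,-1,0.2],[-14,0.2,-12,0,0,-3,0.2],[-20,0.4,-12.5,0,0,-5,0.2],[-26,0.5,-12.5,0,0,-7,0.2],[-32,0.6,-12.5,0,0,-8,0.2],[-38,0.8,-12.5,0,0,-8.5,0.2],[-43,1,-12.5,0,0,-8.5,0.2]]' && python3 -c "
from h import *
goal(534,-303,230,104.5)"
```

```text
clock: 4.15
ee_pos: [518.6, -163.6, 229.4]
ee_rot: [0.613, 0.79, -0.0, -0.0]
wrist_force: [1.1, 0.8, -2.2]
gripper_width: 49.0
grip_force: 52.6
t=4.2 shift [-13.9  -2.   -0.1] turn [-0.1  0.  -0.2]
```

```bash
python3 -m pendant '[[-4,-0.5,0,0,0,0,0.2],[-8,-1,0,0,0,0,0.2],[-12,-1.5,0,0,0,0,0.2],[-13.9,-2,0,0,0,0,0.2],[-13.9,-2,0,0,0,0,0.2],[-13.9,-2,0,0,0,0,0.2],[-13.9,-2,0,0,0,0,0.2],[-13.9,-2,0,0,0,0,0.2]]' && python3 - <<'E'
from h import *
import pickle
s=read_state();i=capture("wrist")[...,::-1].copy();cv2.imwrite("pics/wA.png",i);print(s["ee_pos"],s["dq"]);pickle.dump(s,open("sA.pkl","wb"))
E
python3 -m pendant '[[0,4,0,0,0,0,0.2],[0,8,0,0,0,0,0.2],[0,12,0,0,0,0,0.2],[0,12,0,0,0,0,0.2],[0,12,0,0,0,0,0.2],[0,12,0,0,0,0,0.2],[0,12,0,0,0,0,0.2],[0,12,0,0,0,0,0.2]]' && python3 - <<'E'
from h import *
import pickle
s=read_state();i=capture("wrist")[...,::-1].copy();cv2.imwrite("pics/wB.png",i);print(s["ee_pos"],s["dq"]);pickle.dump(s,open("sB.pkl","wb"))
a=cv2.imread("pics/wA.png")
cv2.imwrite("pics/wAB.png",np.vstack([cv2.resize(x[0:300],(640,300)) for x in (a,i)]))
E
```

```text
clock: 5.15
ee_pos: [535.3, -299.1, 229.5]
ee_rot: [0.612, 0.791, 0.0, -0.0]
wrist_force: [-0.5, -0.4, -1.8]
gripper_width: 49.4
grip_force: 52.6
[ 535.3 -299.1  229.5] [ 0.  0.  0. -0.  0. -0.  0.]
clock: 6.2
ee_pos: [650.7, -270.9, 229.7]
ee_rot: [0.613, 0.79, -0.0, 0.0]
wrist_force: [-0.3, -0.8, -2.4]
gripper_width: 49.1
grip_force: 52.7
[ 650.7 -270.9  229.7] [-0.  0. -0. -0.  0.  0.  0.]
```

View pics/wAB.png

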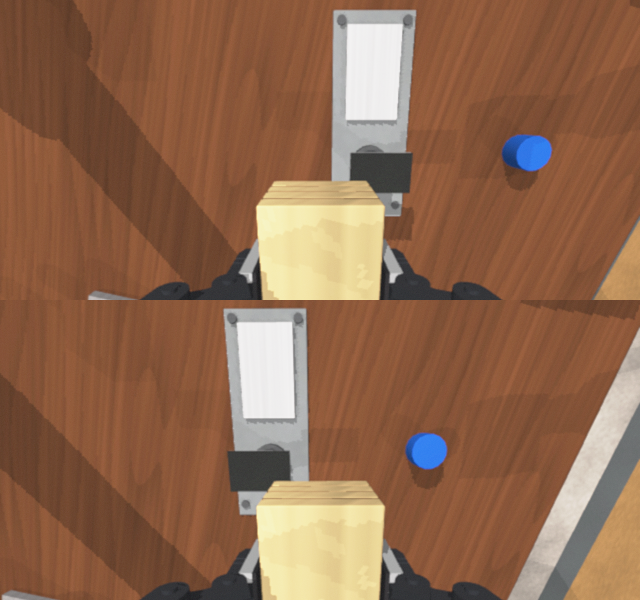

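Both views show pad (A rows 23–121), head (A cols 350–413, rows 152–192; B cols 228–292, rows 151–190), and the packer held straight. Triangulate corners and use the pad (z = 10) as a check.

```bash
python3 - <<'E'
from h import *
import pickle
P={};C={}
for n in"AB":
    i=cv2.imread(f"pics/w{n}.png");C[n]=cam("wrist",pickle.load(open(f"s{n}.pkl","rb")));h=cv2.cvtColor(i,cv2.COLOR_BGR2HSV)
    x0,x1=((325,425) if n=="A" else (215,315))
    for nm,m in(("head",h[...,2]<62),("pad",(h[...,2]>205)&(h[...,1]<30))):
        m=m.astype(np.uint8);m[:,:x0]=0;m[:,x1:]=0;m[:10]=0;m[215:]=0
        m=cv2.morphologyEx(m,cv2.MORPH_OPEN,np.ones((5,5)))
        k=max(cv2.findContours(m,0,2)[0],key=cv2.contourArea).reshape(-1,2)
        u=k@[1,1];v=k@[1,-1];Q=k[[u.argmin(),v.argmax(),u.argmax(),v.argmin()]].astype(float);P[n,nm]=Q;print(n,nm,Q.tolist(),cv2.minAreaRect(k))
for nm in("head","pad"):
    W=np.array([tri(C["A"],a,C["B"],b)[0] for a,b in zip(P["A",nm],P["B",nm])]);print(nm,W,W.mean(0),np.linalg.norm(np.diff(W,axis=0),axis=1))
for n in "AB":
    W=np.array([plane(C[n],p,10) for p in P[n,"pad"]]);d=W[0]+W[1]-W[2]-W[3];print(n,W.mean(0),np.degrees(np.arctan2(d[1],d[0])))
E
```

```text
Traceback (most recent call last):
ValueError: max() iterable argument is empty
```

```bash
cat > m.py <<'E'
from h import *
import pickle
P={};C={}
for n in"AB":
    i=cv2.imread(f"pics/w{n}.png");C[n]=cam("wrist",pickle.load(open(f"s{n}.pkl","rb")));h=cv2.cvtColor(i,cv2.COLOR_BGR2HSV)
    x0,x1=((325,425) if n=="A" else (215,315))
    print(h[170,380 if n=="A" else 260],h[70,375 if n=="A" else 265],h[70,410 if n=="A" else 232])
    for nm,m in(("head",(h[...,2]<75)&(h[...,1]<90)),("pad",(h[...,2]>205)&(h[...,1]<30))):
        m=m.astype(np.uint8);m[:,:x0]=0;m[:,x1:]=0;m[:10]=0;m[215:]=0
        m=cv2.morphologyEx(m,cv2.MORPH_OPEN,np.ones((5,5)))
        k=max(cv2.findContours(m,0,2)[0],key=cv2.contourArea).reshape(-1,2)
        u=k@[1,1];v=k@[1,-1];Q=k[[u.argmin(),v.argmax(),u.argmax(),v.argmin()]].astype(float);P[n,nm]=Q;print(n,nm,Q.tolist(),cv2.minAreaRect(k))
for nm in("head","pad"):
    W=np.array([tri(C["A"],a,C["B"],b)[0] for a,b in zip(P["A",nm],P["B",nm])]);print(nm,W,W.mean(0),np.linalg.norm(np.diff(W,axis=0),axis=1))
for n in "AB":
    W=np.array([plane(C[n],p,10) for p in P[n,"pad"]]);d=W[0]+W[1]-W[2]-W[3];print(n,W.mean(0),np.degrees(np.arctan2(d[1],d[0])))
E
python3 m.py
```

```text
[ 0  4 61] [  0   1 241] [ 60   3 172]
A head [[352.0, 154.0], [411.0, 154.0], [408.0, 191.0], [351.0, 179.0]] ((381.0, 172.5), (37.0, 60.0), 90.0)
A pad [[348.0, 24.0], [401.0, 24.0], [395.0, 119.0], [346.0, 119.0]] ((373.5, 71.5), (95.0, 55.0), 90.0)
[50 13 61] [  0   1 236] [ 90   4 183]
B head [[228.0, 152.0], [288.0, 152.0], [289.0, 179.0], [231.0, 190.0]] ((258.7618408203125, 170.09442138671875), (38.287593841552734, 60.584686279296875), 88.02507019042969)
B pad [[238.0, 22.0], [291.0, 22.0], [294.0, 117.0], [243.0, 116.0]] ((265.44775390625, 69.5145263671875), (96.44029235839844, 54.796810150146484), 88.49256896972656)
head [[ 554.9 -258.1   82.9]
 [ 610.4 -243.9   80.7]
 [ 618.1 -274.2   82.2]
 [ 562.8 -287.5   84.8]] [ 586.6 -265.9   82.7] [57.3 31.4 56.8]
pad [[ 521.3 -130.9    7.4]
 [ 576.9 -116.5    7.7]
 [ 602.5 -212.4    6. ]
 [ 546.  -226.5   12.7]] [ 561.7 -171.6    8.5] [57.4 99.3 58.7]
A [ 561.5 -172.3   10. ] 104.72238716676445
B [ 561.8 -171.6   10. ] 104.37713564821271
```

Rest height ≈ 83 mm, so the pair is 48 + 24 (top 82). The pad centre (562,−172) agrees in both views. Held packer's centre sits about 8.5 mm along −tool x of the TCP (its end edge is at row 205).

```bash
python3 -c "
from h import *
goal(559.9,-163.8,100,104.5)
goal(559.9,-163.8,26,104.5)"
```

```text
t=6.2 shift [12.6 -6.2 13. ] turn [ 0.   0.  -0.1]
t=6.2 shift [12.6 -6.2 20.4] turn [ 0.   0.  -0.1]
```

```bash
python3 -m pendant '[[4,-2,0,0,0,0,0.2],[9,-4,0,0,0,0,0.2],[12.6,-6.2,2,0,0,0,0.2],[12.6,-6.2,6,0,0,0,0.2],[12.6,-6.2,10,0,0,0,0.2],[12.6,-6.2,13,0,0,0,0.2],[12.6,-6.2,13,0,0,0,0.2],[12.6,-6.2,13,0,0,0,0.2]]' && python3 -c "
from h import *
goal(559.9,-163.8,26,104.5)"
```

```text
clock: 7.25
ee_pos: [560.7, -164.6, 100.7]
ee_rot: [0.613, 0.79, 0.0, 0.001]
wrist_force: [0.9, -0.7, 0.1]
gripper_width: 49.3
grip_force: 52.6
t=7.2 shift [ 0.1 -0.1  7.5] turn [ 0.1  0.1 -0. ]
```

```bash
python3 -m pendant '[[0.1,-0.1,2,0,0,0,0.2],[0.1,-0.1,4,0,0,0,0.2],[0.1,-0.1,6,0,0,0,0.2],[0.1,-0.1,7,0,0,0,0.2],[0.1,-0.1,7.4,0,0,0,0.2],[0.1,-0.1,7.5,0,0,0,0.2],[0.1,-0.1,7.5,0,0,0,0.2],[0.1,-0.1,7.5,0,0,0,0.2]]'
```

```text
clock: 8.25
ee_pos: [559.1, -163.6, 25.4]
ee_rot: [0.612, 0.79, 0.0, 0.001]
wrist_force: [-1.4, 0.2, 5.1]
gripper_width: 49.4
grip_force: 53.3
```

```bash
python3 -m pendant '[[0,0,0,0,0,0,0.6],[0,0,0,0,0,0,0.9],[0,0,0,0,0,0,1],[0,0,-1,0,0,0,1],[0,0,-4,0,0,0,1],[0,0,-8,0,0,0,1],[0,0,-12,0,0,0,1],[0,0,-14,0,0,0,1]]' && python3 -c "
from h import *
goal(654,132,140,81.5)"
```

```text
clock: 9.25
ee_pos: [559.5, -163.8, 167.5]
ee_rot: [0.612, 0.79, 0.001, 0.002]
wrist_force: [-0.4, 0.1, -0.5]
gripper_width: 85.0
grip_force: 0.0
t=9.2 shift [26.3 16.5  2.8] turn [ 0.2  0.1 23. ]
```

```bash
python3 -m pendant '[[4.5,3,0.5,0,0,4,1],[9,6,1,0,0,8,1],[13.5,9,1.5,0,0,12,1],[18,12,2,0,0,16,1],[22.5,15,2.5,0,0,20,1],[26.3,16.5,2.8,0,0,23,1],[26.3,16.5,2.8,0,0,23,1],[26.3,16.5,2.8,0,0,23,1]]' && python3 -m pendant '[[0,0,0,0,0,0,1],[0,0,0,0,0,0,1],[0,0,0,0,0,0,1],[0,0,0,0,0,0,1],[0,0,0,0,0,0,1],[0,0,0,0,0,0,1],[0,0,0,0,0,0,1],[0,0,0,0,0,0,1]]' >/dev/null; python3 - <<'E'
from h import *
s=read_state();i=capture("wrist")[...,::-1].copy();cv2.imwrite("pics/w24.png",i);print(s["ee_pos"])
c=cam("wrist",s);h=cv2.cvtColor(i,cv2.COLOR_BGR2HSV)
m=((h[...,0]>15)&(h[...,0]<38)&(h[...,2]>140)&(h[...,1]>25)).astype(np.uint8);m[:,:220]=0;m[:,440:]=0
k=max(cv2.findContours(m,0,2)[0],key=cv2.contourArea)
B=cv2.boxPoints(cv2.minAreaRect(k));print(B.tolist());W=np.array([plane(c,p,24) for p in B]);d=np.diff(W,axis=0);print(W.mean(0),d,np.degrees(np.arctan2(d[:,1],d[:,0])))
E
```

```text
clock: 10.25
ee_pos: [652.4, 131.4, 136.7]
ee_rot: [0.758, 0.652, -0.0, 0.001]
wrist_force: [0.1, -1.1, 0.5]
gripper_width: 85.1
grip_force: 0.0
[652.4 132.7 136.3]
[[294.0, 144.0], [353.0, 144.0], [353.0, 245.0], [294.0, 245.0]]
[654.  133.2  24. ] [[ 48.9  -7.3   0. ]
 [-10.8 -91.1   0. ]
 [-53.7   8.    0. ]] [ -8.4 -96.8 171.6]
```

View pics/w24.png

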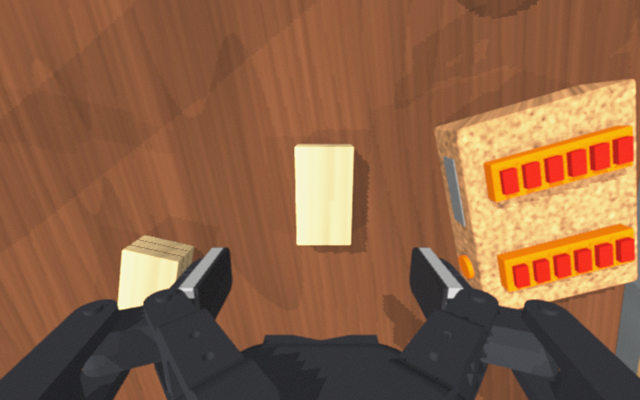

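Packer_24 is centred at (323,194), square to the tool, with the box clear to the right (col > 440).

```bash
python3 -c "
from h import *
goal(654,132.5,5,81.5)"
```

```text
t=11.3 shift [ 0.   0.2 13.1] turn [-0.  0. -0.]
```

```bash
python3 -m pendant '[[0,0.2,3,0,0,0,1],[0,0.2,6,0,0,0,1],[0,0.2,9,0,0,0,1],[0,0.2,11.5,0,0,0,1],[0,0.2,12.7,0,0,0,1],[0,0.2,13.1,0,0,0,1],[0,0.2,13.1,0,0,0,1],[0,0.2,13.1,0,0,0,1]]' && python3 -m pendant '[[0,0,0,0,0,0,0.2],[0,0,0,0,0,0,0.2],[0,0,0,0,0,0,0.2],[0,0,0,0,0,0,0.2],[0,0,0,0,0,0,0.2],[0,0,0,0,0,0,0.2],[0,0,0,0,0,0,0.2],[0,0,0,0,0,0,0.2]]' 50 && python3 -m pendant '[[0,0,-2,0,0,0,0.2],[0,0,-5,0,0,0,0.2],[0,0,-9,0,0,0,0.2],[0,0,-13,0,0,0,0.2],[0,0,-17,0,0,0,0.2],[0,0,-20,0,0,0,0.2],[0,0,-20,0,0,0,0.2],[0,0,-20,0,0,0,0.2]]';python3 -c "
from h import *
goal(562+25,-172-97,225,104.5)"
```

```text
clock: 12.3
ee_pos: [655.3, 132.4, 6.5]
ee_rot: [0.758, 0.653, 0.001, 0.001]
wrist_force: [-0.1, 1.1, -0.0]
gripper_width: 85.4
grip_force: 0.0
clock: 13.3
ee_pos: [655.1, 132.4, 6.1]
ee_rot: [0.758, 0.653, 0.001, 0.0]
wrist_force: [0.2, -0.9, 6.1]
gripper_width: 48.8
grip_force: 55.1
clock: 14.3
ee_pos: [653.3, 132.4, 204.1]
ee_rot: [0.758, 0.653, -0.001, -0.001]
wrist_force: [-0.5, 0.0, -1.0]
gripper_width: 48.7
grip_force: 54.4
t=14.3 shift [-40.7  -0.6  -2.1] turn [ -0.2  -0.  -23. ]
```

```bash
python3 -m pendant '[[-4,0,-0.5,0,0,-3,0.2],[-10,-0.1,-1,0,0,-6,0.2],[-16,-0.2,-1.5,0,0,-10,0.2],[-22,-0.3,-2.1,0,0,-14,0.2],[-28,-0.4,-2.1,0,0,-18,0.2],[-34,-0.5,-2.1,0,0,-21,0.2],[-39,-0.6,-2.1,0,0,-23,0.2],[-40.7,-0.6,-2.1,0,0,-23,0.2]]' && python3 -m pendant '[[0,0,0,0,0,0,0.2],[0,0,0,0,0,0,0.2],[0,0,0,0,0,0,0.2],[0,0,0,0,0,0,0.2],[0,0,0,0,0,0,0.2],[0,0,0,0,0,0,0.2],[0,0,0,0,0,0,0.2],[0,0,0,0,0,0,0.2]]' >/dev/null; python3 - <<'E'
from h import *
s=read_state();i=capture("wrist")[...,::-1].copy();cv2.imwrite("pics/wP.png",i);print(s["ee_pos"],s["ee_rot"])
c=cam("wrist",s);h=cv2.cvtColor(i,cv2.COLOR_BGR2HSV)
m=((h[...,0]>15)&(h[...,0]<38)&(h[...,2]>140)&(h[...,1]>25)).astype(np.uint8);m[:,:250]=0;m[:,400:]=0
for k in cv2.findContours(m,0,2)[0]:
  if cv2.contourArea(k)>1000:
    B=cv2.boxPoints(cv2.minAreaRect(k));print(B.tolist());W=np.array([plane(c,p,58) for p in B]);d=np.diff(W,axis=0);print(W.mean(0),d,np.degrees(np.arctan2(d[:,1],d[:,0])))
E
```

```text
clock: 15.3
ee_pos: [584.9, -274.0, 224.4]
ee_rot: [0.615, 0.788, -0.002, -0.001]
wrist_force: [-0.1, 0.1, -1.3]
gripper_width: 48.6
grip_force: 54.3
[ 588.1 -269.3  226.4] [ 0.6  0.8 -0.   0. ]
[[262.0, 166.0], [378.0, 166.0], [378.0, 339.0], [262.0, 339.0]]
[ 608.8 -354.7   58. ] [[ 117.1   30.4    0. ]
 [  64.7 -205.2    0. ]
 [-138.7  -36.     0. ]] [  14.5  -72.5 -165.5]
[[291.0, 31.0], [345.0, 31.0], [345.0, 130.0], [291.0, 130.0]]
[ 559.5 -172.4   58. ] [[ 48.6  12.6   0. ]
 [ 24.4 -86.3   0. ]
 [-52.8 -13.7   0. ]] [  14.5  -74.2 -165.5]
```

View pics/wP.png

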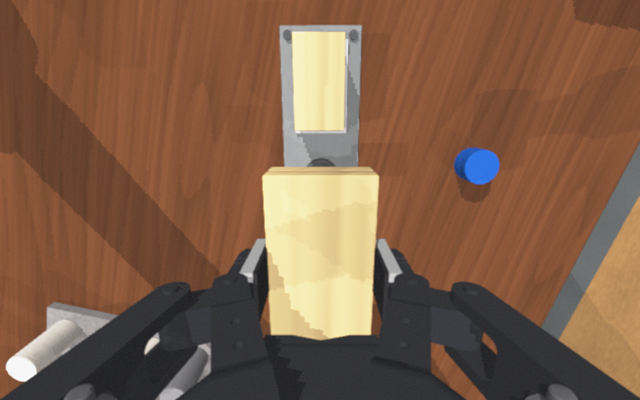

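Packer_48 sits square on the pad (cols 291–345, rows 31–131), centre (560,−172); held packer_24 is centred in the grip (end edge at row 176).

```bash
python3 -c "
from h import *
goal(560.5,-172,110,104.5)"; python3 -m pendant '[[3,0,0,0,0,0,0.2],[7,0,1,0,0,0,0.2],[9.9,0,3,0,0,0,0.2],[9.9,0,6,0,0,0,0.2],[9.9,0,9,0,0,0,0.2],[9.9,0,11.5,0,0,0,0.2],[9.9,0,11.5,0,0,0,0.2],[9.9,0,11.5,0,0,0,0.2]]';python3 -c "
from h import *
goal(560.5,-172,65,104.5)"
```

```text
t=16.4 shift [10.1 -0.2 11.6] turn [-0.  0. -0.]
clock: 17.35
ee_pos: [564.2, -173.9, 112.3]
ee_rot: [0.613, 0.79, 0.0, 0.001]
wrist_force: [0.4, 0.3, -1.8]
gripper_width: 48.8
grip_force: 54.3
t=17.4 shift [ 0.3 -0.3  4.7] turn [ 0.1  0.1 -0. ]
```

```bash
python3 -m pendant '[[0.3,-0.3,1,0,0,0,0.2],[0.3,-0.3,2,0,0,0,0.2],[0.3,-0.3,3,0,0,0,0.2],[0.3,-0.3,4,0,0,0,0.2],[0.3,-0.3,4.5,0,0,0,0.2],[0.3,-0.3,4.7,0,0,0,0.2],[0.3,-0.3,4.7,0,0,0,0.2],[0.3,-0.3,4.7,0,0,0,0.2]]'
```

```text
clock: 18.35
ee_pos: [560.0, -171.4, 64.6]
ee_rot: [0.612, 0.791, 0.0, 0.0]
wrist_force: [-0.3, 0.3, -1.5]
gripper_width: 48.9
grip_force: 54.4
```

```bash
python3 -m pendant '[[0,0,0.05,0,0,0,0.2],[0,0,0.1,0,0,0,0.2],[0,0,0.1,0,0,0,0.2],[0,0,0.15,0,0,0,0.2],[0,0,0.15,0,0,0,0.2],[0,0,0.15,0,0,0,0.2],[0,0,0.15,0,0,0,0.2],[0,0,0.15,0,0,0,0.2]]'
```

```text
clock: 19.35
ee_pos: [560.0, -171.3, 64.0]
ee_rot: [0.612, 0.791, 0.0, 0.0]
wrist_force: [-1.6, 0.4, 8.6]
gripper_width: 49.2
grip_force: 55.4
```

```bash
python3 -m pendant '[[0,0,-0.05,0,0,0,0.6],[0,0,-0.05,0,0,0,0.9],[0,0,-0.05,0,0,0,1],[0,0,-0.05,0,0,0,1],[0,0,-2,0,0,0,1],[0,0,-6,0,0,0,1],[0,0,-11,0,0,0,1],[0,0,-14,0,0,0,1]]' && python3 -m pendant '[[-4,0,-2,0,0,0,1],[-8,0,-2,0,0,0,1],[-10,0,-2,0,0,0,1],[-10,0,-2,0,0,0,1],[-10,0,-2,0,0,0,1],[-10,0,-2,0,0,0,1],[-10,0,-2,0,0,0,1],[-10,0,-2,0,0,0,1]]';python3 - <<'E'
from h import *
s=read_state();i=capture("wrist")[...,::-1].copy();j=capture("side")[...,::-1]
o=np.zeros((540,640,3),np.uint8);o[:300]=i[:300];o[300:,:360]=cv2.resize(j[255:375,300:480],None,fx=2,fy=2);cv2.imwrite("pics/end.png",o)
c=cam("wrist",s);h=cv2.cvtColor(i,cv2.COLOR_BGR2HSV)
m=((h[...,0]>15)&(h[...,0]<38)&(h[...,2]>140)&(h[...,1]>25)).astype(np.uint8);m[:,:250]=0;m[:,400:]=0
for k in cv2.findContours(m,0,2)[0]:
  if cv2.contourArea(k)>1000:
    B=cv2.boxPoints(cv2.minAreaRect(k));W=np.array([plane(c,p,82) for p in B]);print(W.mean(0),np.diff(W,axis=0))
E
```

```text
clock: 20.35
ee_pos: [560.5, -171.8, 205.3]
ee_rot: [0.612, 0.79, 0.0, 0.002]
wrist_force: [-0.4, -0.7, 0.6]
gripper_width: 85.4
grip_force: 0.0
clock: 21.35
ee_pos: [584.8, -267.5, 223.0]
ee_rot: [0.612, 0.791, 0.0, 0.0]
wrist_force: [-0.3, -0.4, -0.5]
gripper_width: 84.6
grip_force: 0.0
```

View pics/end.png

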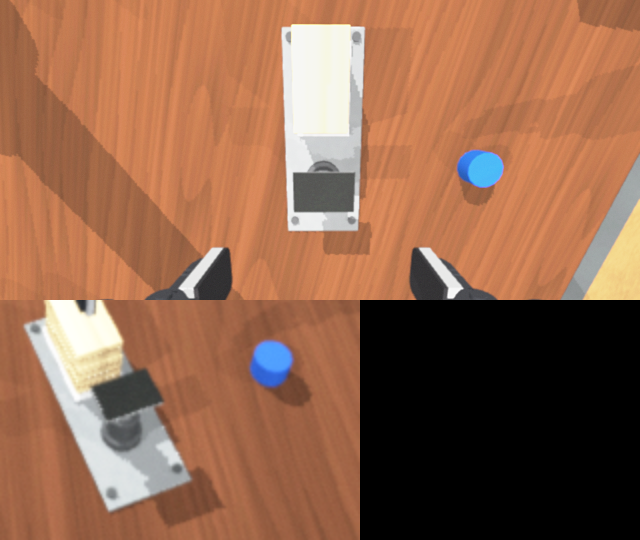

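The stack stands square on the pad (cols 291–351, rows 24–135), six layers are visible in the side view, and the rest is undisturbed.

```bash
python3 -c "
from cell import *
print(job_done())"
```

```text
the job is handed in; nothing more can be done
None
```

The job is handed in: packer_48 with packer_24 on top stands centred on the bed, stack top 82 mm against a rest measured at about 83 mm; packer_36 and the rest were left alone, and no verdict was returned.

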